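Load the board tray and hold the jig cover down on its pins

TASK

Get the display board ready for screwing: first push its tray all the way into the slots of the blue-railed jig, then take the orange cover by its grip and feel for the two locating pins, which the cover hides, until it drops over them. Press the cover down against the sprung buttons until it lies flat on the rails, and finish while still holding its grip and pressing it fully down: do not let go. Leave the screw dish, the tape roll and the flux bottle alone.

Things in the scene. Friction and masses are not known exactly. Their poses are not given: they have to be found in the camera images.
- jig: Fixed jig: aluminium base 220x150x6 mm; two blue rails, x from -55 to 55 mm, tops at z = 20 mm, each from |y| = 36 to 66 mm. Origin on the bench, midway between the rails; x points from the slots' open mouth to the back stop, y left, z up. The slots under the rails' lips are 86 mm wide, from z = 6 to 15 mm.
- pin_middle (a point): Nominal point midway between the tips of the jig's two locating pins, at jig x = 0, z = 33 mm. Upright steel pins 8 mm thick, last 4.5 mm tapered to 3 mm, stand on the rails at jig y = +54 and -54 mm, tips at z = 33 mm. They are adjustable: both really stand at the same jig x, anywhere from -10 to +10 mm, different each time and not reported.
- lifter_top (a point): Middle of four brass buttons, 12 mm wide, at jig x = +-24, y = +-54 mm; their tops (jig z = 25 mm) stand 5 mm out of the rails. Together they are sprung upward with about 7 N at first and 10 N when pressed flush with the rails.
- stop_face (a point): Middle of the front face of the jig's steel back stop, at jig x = 55 mm, which the tray's rear edge touches when the tray is home.
- tray: Loose grey tray, plate 140x80x5 mm, about 0.3 kg, with a green display board (6 mm high, fixed; tray x -35 to 59, y +-25 mm). Origin under the plate's middle; x along the jig's x. Starts part-way in the slots, lying on the jig's base (underside at jig z = 6 mm), 45 to 70 mm short of home. Fully home, its rear edge (x = 70 mm) touches the stop: origin at jig x = -15 mm.
- tray_handle (a point): Middle of the tray's upright black handle, a block 12 mm (x) by 50 mm (y) by 37 mm high at tray x = -62 mm; this point is 25 mm above the tray's underside, the handle's top 40 mm.
- cover: Loose orange cover plate 84 (x) x 132 (y) x 12 mm, about 0.25 kg, same both ways round. Origin under its middle. Two 11 mm holes in its underside at y = +-54 mm, x = 0, capped above, fit the pins; cover x goes along jig x. Underside at jig z = 33 mm riding on the pin tips, 25 mm when dropped over the pins on to the buttons, 20 mm pressed fully down. Starts flat on the bench.
- cover_grip (a point): Middle of the cover's black grip, a block 16 mm (x) by 60 mm (y) standing on the plate's middle, from 12 to 45 mm above the underside; this point is 33 mm above the underside.
- screw_dish: White round dish of screws, 66 mm wide, 18 mm high, origin under its centre. To be left alone.
- tape: Red tape roll lying flat, 64 mm wide, 18 mm high, origin under its centre. To be left alone.
- flux_bottle: Small yellow bottle with orange nozzle, 38 mm wide, 99 mm high, standing, origin under its centre. To be left alone.
Things that resemble listed ones, but are neither listed nor needed, are in the scene too. Of the things that look like the tray, the larger one is meant.

How it is judged:
By the outcome, as a careful person would: the job done as asked, in the order asked, and still so for the second after the job is handed in, while the arm keeps its last pose, push and grip.
It also fails if it takes over 51 s, if anything falls off the work surface, if the arm or the gripper's body presses on something with over 40 N, if the wrist force passes 120 N, or if a joint passes its speed limit or range.

ROBOT

A 7-joint arm with a two-finger parallel gripper is mounted at the origin on a cart in front of the work surface, level with it; the furniture and walls round the work are solid. World frame = base frame: x ahead of the robot, y to its left, z up, the work surface at z = 0. Lengths are in m, angles in rad, forces in N, time in s.
With the tool pointing down it reaches from about 0.425 to 0.925 m from the base axis. Payload 6.8 kg.
Tool frame: the origin (TCP) lies on the mounting face of the last link; the fingertips stand 173 mm ahead of it and the grasp point (between the pads) lies 155 mm ahead of it (grip_point_offset is the distance from the TCP to the grasp point, in m); x points along the fingers, z is the direction in which the jaws open and shut, and the axes are right-handed (so a half turn about x gives the same grasp; the last joint's range is limited). The gripper opens to 85 mm and grips with 20 to 120 N. Pads are 22 mm wide; open, the fingers measure 114 mm over their backs; the gripper's body (76 mm by 85 mm) begins 54 mm behind the grasp point. The pads swing forward as they close: fully open they stand 13 mm farther back than shut.
Start: joints at [1.18, 0.477, 0.022, 1.555, -0.011, 1.109, -0.083], TCP at [0.188, -0.648, 0.405] pointing down, gripper open.
Joint ranges: [-2.96, 2.96], [-0.34, 2.1], [-1.41, 1.46], [0.24, 2.44], [-1.37, 4.51], [0.17, 1.92], [-2.96, 2.96]. Speed limits (rad/s): [2.39, 2.39, 3.14, 3.14, 3.14, 3.14, 3.14].

INTERFACE

Orientations are given as a rotation vector (axis times angle).
In Python, from bench import * gives the robot as it stands. The module is installed in compiled form; this text tells all that it offers.
- The arm moves only by the tool servo_tool, never from a script. Its argument "motion" is a list of rows, each a list of 5 numbers: the shift along the tool's x, y, z in m, then the turn about the tool's x in degrees, then the gripper command: -1 is fully open, 1 is shut, values between are in proportion. In form: [[dx, dy, dz, turn, fingers], ...]. A call has 1 to 8 rows; each row is the pose to reach, as a shift and turn from the pose measured when the call began, along the tool's axes at that moment; what a row does not reach only later rows make up. A row lasts 1/10 s, in which the tool goes at most 50 mm and 8.59 degrees, less where a joint would pass 70% of its speed; a pose out of reach is approached as far as the arm can. A call with a gripper value outside its range is refused whole. The fingers move at their own pace and stop on an object; "force" is the grip in N (left out, the last holds). Time passes only in rows, so rows that repeat a pose let the fingers close. It gives the time, the measured TCP pose, the force and the opening at its end, in the units of the state.
- get_obs(): the state, without advancing time (a new reading comes with each control period).
- grab_frame(name): name is "side" or "top"; returns the picture (384x512x3 uint8, red, green, blue); there is no depth.
- camera_params(name): a dict with "mtx" (3x3 intrinsics, pixels), "D" ([k1, k2, p1, p2, k3] as OpenCV has them; the pictures are not rectified), "world_to_cam" (4x4, takes a point from world to camera coordinates). Camera axes: x right, y down, z forward; pixel columns grow to the right and rows downward; lengths in m; the calibration is good to about 2 mm. A picture is of the moment at which its call begins. camera_params takes no time and is no camera call.
- hand_in(): hands the job in, once; it reports no verdict.
The state is a dict: "clock": time; "joints": joint angles; "qvel": joint speeds; "tau": joint torques, N m; "tcp_pos": TCP position; "orientation": TCP orientation; "contact_force": force on the tool from outside, world axes, zero at the start; "moment": the same for the moment, N m; "grip_width": finger opening in m.
Only numpy, scipy, OpenCV 4.12 (cv2) and the standard library are available. Lean on these libraries where they do the work, as an engineer would, in place of code of your own. Each camera call takes 0.05 s, during which the arm holds its last target. There are 200 camera calls.

## Working session

There is one attempt and no reset: what is moved stays moved. The work goes in short steps, Python scripts to look and compute and a tool call to move; the robot and the scene stay as the last step left them, time stands still between calls to the robot, and variables do not carry over. Pictures are saved under pics/ and viewed, about 8 in all and at most 12, crops included, and the job is handed in when it is done.

Besides the shell and the picture viewer there is one more tool, called by a JSON object that holds its "fn" and its "kwargs". servo_tool: Moves the arm, as the interface text tells. Its arguments: {"type":"object","properties":{"motion":{"type":"array","items":{"type":"array","items":{"type":"number"}}},"force":{"type":"number"}},"required":["motion"]}

```bash
mkdir -p pics; cat > h.py <<'E'
from bench import *
import numpy as np, cv2
from scipy.spatial.transform import Rotation as R
def save(n,f):
    im=grab_frame(n); cv2.imwrite(f,cv2.cvtColor(im,cv2.COLOR_RGB2BGR)); return im
def ray(n,uv):
    c=camera_params(n); T=np.linalg.inv(np.array(c["world_to_cam"]))
    p=cv2.undistortPoints(np.array(uv,float).reshape(-1,1,2),np.array(c["mtx"]),np.array(c["D"],float))[:,0]
    d=np.c_[p,np.ones(len(p))]@T[:3,:3].T
    return T[:3,3],d
def onz(n,uv,z):
    o,d=ray(n,uv); return o+d*((z-o[2])/d[:,2])[:,None]
def proj(n,P):
    c=camera_params(n);W=np.array(c["world_to_cam"])
    return cv2.projectPoints(np.array(P,float).reshape(-1,1,3),cv2.Rodrigues(W[:3,:3])[0],W[:3,3],np.array(c["mtx"]),np.array(c["D"],float))[0][:,0]
E
python3 - <<'E'
from h import *
a=save("top","pics/top0.png");b=save("side","pics/side0.png")
o=get_obs();print(o["clock"],o["tcp_pos"],o["orientation"],R.from_rotvec(o["orientation"]).as_matrix().round(3),o["grip_width"],o["contact_force"])
for n in("top","side"):print(n,ray(n,[[256,192]]))
E
```

```text
0.1 [ 0.18828014 -0.6479506   0.40380679] [ 0.99933187  1.33123696 -0.9978612 ] [[-0.001  0.96   0.279]
 [ 0.002  0.279 -0.96 ]
 [-1.    -0.    -0.002]] 0.08497465893504061 [ 0.47176094 -0.60124598 -0.60406092]
top (array([ 0.44460283, -0.04929766,  0.9262535 ]), array([[ 0.15586832,  0.03325005, -0.98729654]]))
side (array([0.25438659, 0.72945282, 0.69954616]), array([[ 0.28355563, -0.73978132, -0.61019118]]))
```

View pics/top0.png

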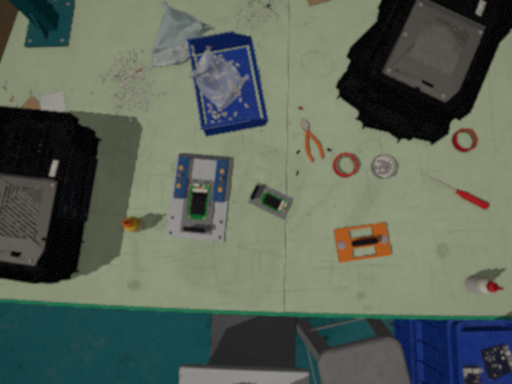

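View pics/side0.png

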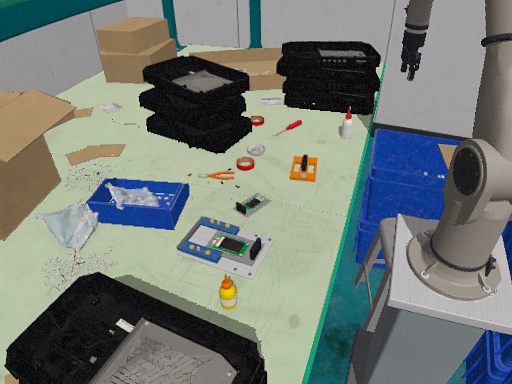

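Top view: the jig with the larger tray is at (200,200), handle at (197,228). The smaller lookalike tray is at (271,200) on the open bench. The orange cover is at (363,242). The larger tray, in the slots, is the one meant. I'll confirm it in a crop and measure.

```bash
cat > m.py <<'E'
from h import *
a=cv2.imread("pics/top0.png")
hsv=cv2.cvtColor(a,cv2.COLOR_BGR2HSV)
def blobs(m,x0,x1,y0,y1,amin=15):
    k=np.zeros_like(m);k[y0:y1,x0:x1]=m[y0:y1,x0:x1]
    n,l,s,c=cv2.connectedComponentsWithStats(k)
    for i in range(1,n):
        if s[i,4]>=amin:
            pts=np.argwhere(l==i)[:,::-1].astype(np.float32)
            yield s[i,4],c[i],cv2.minAreaRect(pts),pts
def show(name,m,box,z):
    for A,c,r,p in blobs(m,*box):
        b=onz("top",cv2.boxPoints(r),z); e=[(np.linalg.norm(b[i]-b[i-1])).round(4) for i in range(4)]
        print(name,A,c.round(1),onz("top",[c],z)[0].round(4),"rectc",b.mean(0).round(4),"sides",e[:2],"edge ang",np.degrees(np.arctan2(*(b[1]-b[0])[[1,0]])).round(1))
H,S,V=cv2.split(hsv)
show("orange",cv2.inRange(hsv,(5,150,120),(22,255,255)),(320,410,210,275),.012)
dark=(V<60).astype(np.uint8)*255
show("grip",dark,(340,390,225,260),.045)
show("rail",cv2.inRange(hsv,(95,80,60),(125,255,255)),(165,240,145,245),.02)
show("handle",dark,(175,225,218,240),.046)
show("brass",cv2.inRange(hsv,(12,120,100),(32,255,255)),(165,240,145,245),.025) if 1 else 0
show("base",cv2.inRange(hsv,(0,0,90),(180,70,255)),(160,240,145,245),.006)
E
python3 m.py
python3 - <<'E'
import cv2,numpy as np
a=cv2.imread("pics/top0.png")
j=cv2.resize(a[145:250,160:300],None,fx=5,fy=5,interpolation=cv2.INTER_CUBIC)
cv2.imwrite("pics/c1.png",j)
E
```

```text
orange 891 [361.2 242.1] [ 0.4678 -0.2874  0.012 ] rectc [ 0.4691 -0.2901  0.012 ] sides [np.float64(0.0811), np.float64(0.1343)] edge ang -80.6
grip 117 [364.8 241.3] [ 0.4693 -0.2876  0.045 ] rectc [ 0.4693 -0.287   0.045 ] sides [np.float64(0.0119), np.float64(0.058)] edge ang -80.6
rail 308 [182.5 177.5] [0.6208 0.1732 0.02  ] rectc [0.6226 0.1754 0.02  ] sides [np.float64(0.0288), np.float64(0.1093)] edge ang -3.9
rail 361 [219.9 180.5] [0.6153 0.0753 0.02  ] rectc [0.6168 0.0747 0.02  ] sides [np.float64(0.03), np.float64(0.1093)] edge ang -4.2
rail 24 [177.  175.9] [0.6247 0.1878 0.02  ] rectc [0.6244 0.1872 0.02  ] sides [np.float64(0.0056), np.float64(0.0321)] edge ang -4.2
handle 142 [196.6 228.4] [0.4894 0.1236 0.046 ] rectc [0.4901 0.1243 0.046 ] sides [np.float64(0.0663), np.float64(0.0168)] edge ang -2.3
base 4880 [197.7 199.9] [0.5652 0.1327 0.006 ] rectc [0.5825 0.1297 0.006 ] sides [np.float64(0.2632), np.float64(0.2128)] edge ang -88.8
base 730 [202.8 174. ] [0.6342 0.1231 0.006 ] rectc [0.6259 0.1238 0.006 ] sides [np.float64(0.0648), np.float64(0.103)] edge ang -4.2
```

View pics/c1.png

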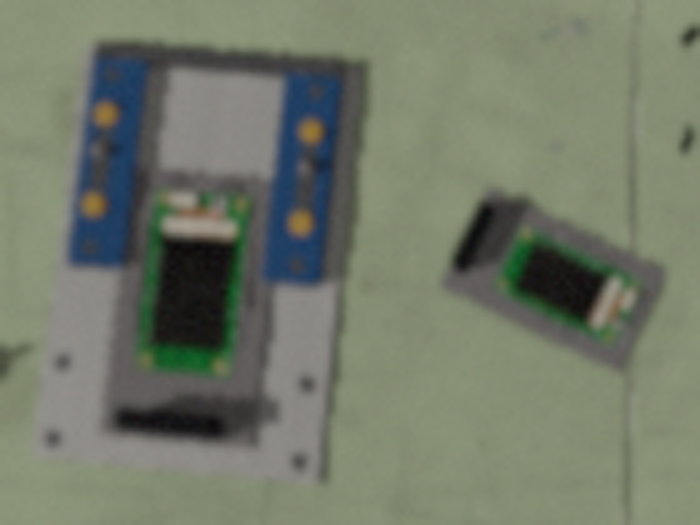

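The crop shows the larger tray in the jig, with its handle at the near end and its board facing the stop. Brass buttons are at crop (106,115), (93,205), (310,131) and (300,222), and dark pins at about (103,147) and (312,158). The small lookalike lies loose on the right. I'll refine the jig pose with both views.

```bash
cat > m2.py <<'E'
from h import *
def up(n,box,f=6):
    a=cv2.imread(f"pics/{n}0.png");x0,x1,y0,y1=box
    return cv2.resize(a[y0:y1,x0:x1],None,fx=f,fy=f,interpolation=cv2.INTER_CUBIC)
J={}
for n,box in(("top",(165,240,145,215)),("side",(172,278,210,282))):
    u=up(n,box);h=cv2.cvtColor(u,cv2.COLOR_BGR2HSV)
    m=cv2.inRange(h,(12,110,90),(30,255,255))
    N,l,s,c=cv2.connectedComponentsWithStats(m)
    for i in range(1,N):
        if s[i,4]>150:
            uv=(c[i]+.5)/6-.5+[box[0],box[2]]
            print(n,s[i,4],uv.round(1),onz(n,[uv],.025)[0].round(4))
E
python3 m2.py
python3 - <<'E'
import cv2
a=cv2.imread("pics/side0.png")
cv2.imwrite("pics/c2.png",cv2.resize(a[210:282,172:278],None,fx=7,fy=7,interpolation=cv2.INTER_CUBIC))
E
```

```text
top 361 [180.8 167.4] [0.6463 0.178  0.025 ]
top 380 [221.9 170.9] [0.6396 0.0705 0.025 ]
top 390 [178.5 185.4] [0.5989 0.181  0.025 ]
top 419 [219.9 189. ] [0.5924 0.0736 0.025 ]
side 365 [211.7 220.7] [0.6391 0.0739 0.025 ]
side 416 [226.9 225.2] [0.5917 0.0767 0.025 ]
side 177 [216.5 241.2] [0.5926 0.1418 0.025 ]
side 492 [191.3 246.6] [0.6458 0.1812 0.025 ]
side 539 [207.4 252.1] [0.5981 0.1844 0.025 ]
side 1015 [225.7 278.8] [0.5201 0.2468 0.025 ]
```

View pics/c2.png

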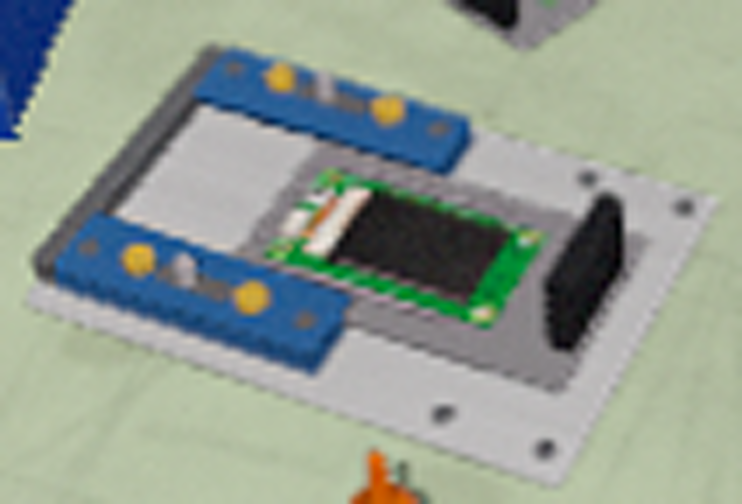

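Side crop: pins stand at about (183,268) on the near rail and (325,85) on the far one, both closer to the back-stop buttons than to the front ones. Handle upright at (585,270).

```bash
python3 - <<'E'
from h import *
o=np.array([.619,.1274]);t=np.radians(-3.7);ex=np.array([np.cos(t),np.sin(t)]);ey=np.array([-ex[1],ex[0]])
f=lambda p:(np.array([(p[:2]-o)@ex,(p[:2]-o)@ey])*1000).round(1)
c=lambda x,y:((x+.5)/7-.5+172,(y+.5)/7-.5+210)
for uv,z in((c(187,282),.02),(c(180,257),.033),(c(183,268),.0265),(c(325,85),.0265),(c(325,75),.033)):
    print("side",f(onz("side",[uv],z)[0]))
for uv,z in(((180.6,174.4),.0265),((222.4,176.6),.0265)): print("top",f(onz("top",[uv],z)[0]))
# refine: predicted pixel of pins in top for x=-10..10
for y in(54,-54):
  for x in(0,5,10):
    P=o+ex*x/1000+ey*y/1000; print(x,y,proj("top",[[*P,.033],[*P,.02]]).round(1).tolist(),proj("side",[[*P,.033],[*P,.02]]).round(1).tolist())
# handle
a=cv2.imread("pics/side0.png");print("handle side top mid",onz("side",[c(597,240)],.046))
print("handle nominal home",o+ex*-.077, "now jig",f(np.array([.4896,.124])))
# profile of brightness along rail in top view & side
for n in("top","side"):
  g=cv2.imread(f"pics/{n}0.png")
  for y in(54,-54):
    q=[o+ex*x/1000+ey*y/1000 for x in range(-14,19,2)]
    uv=proj(n,[[*p,.028] for p in q]).astype(np.float32)
    print(n,y,[int(v) for v in cv2.remap(g[...,2],uv[:,0].copy(),uv[:,1].copy(),cv2.INTER_LINEAR).ravel()])
E
```

```text
side [ 3.8 54.4]
side [ 4.8 54.7]
side [ 4.9 53.9]
side [  4.5 -53.9]
side [  3.3 -52.9]
top [ 5.4 50. ]
top [  9.2 -58.5]
0 54 [[178.2, 175.8], [179.4, 176.8]] [[199.0, 246.7], [199.6, 250.2]]
5 54 [[178.4, 173.9], [179.7, 174.9]] [[197.4, 246.1], [198.0, 249.6]]
10 54 [[178.7, 172.0], [179.9, 173.0]] [[195.7, 245.5], [196.3, 249.1]]
0 -54 [[219.9, 179.5], [220.6, 180.4]] [[219.2, 220.4], [219.6, 223.9]]
5 -54 [[220.1, 177.5], [220.8, 178.5]] [[217.6, 219.9], [218.0, 223.4]]
10 -54 [[220.4, 175.6], [221.0, 176.6]] [[216.1, 219.4], [216.5, 222.9]]
handle side top mid [[0.48300911 0.13505811 0.046     ]]
handle nominal home [0.5421605  0.13236899] now jig [-128.9  -11.7]
top 54 [60, 56, 58, 58, 58, 61, 64, 74, 84, 88, 85, 74, 63, 57, 57, 76, 103]
top -54 [64, 63, 64, 64, 61, 64, 68, 75, 85, 90, 85, 74, 64, 59, 63, 77, 103]
side 54 [62, 57, 50, 49, 63, 62, 65, 118, 156, 172, 164, 134, 82, 53, 55, 83, 167]
side -54 [44, 50, 60, 62, 55, 49, 58, 104, 138, 160, 150, 127, 91, 71, 60, 81, 116]
```

Pins come out at jig x of about +4 mm in all four profiles. The jig is at (0.619, 0.127) with yaw -3.7°. Moving now: a helper works out the shifts, and the first leg goes to a waypoint.

```bash
cat > g.py <<'E'
# usage: g.py w x y z yaw | j jx jy z yaw(rel jig); z = grasp-point height
import sys
from h import *
O=np.array([.619,.1274]);J=-3.7
def info():
    o=get_obs();M=R.from_rotvec(o["orientation"]).as_matrix();p=np.array(o["tcp_pos"]);return o,M,p
o,M,p=info()
t=np.radians(J);E=np.array([[np.cos(t),-np.sin(t)],[np.sin(t),np.cos(t)]])
yaw=np.degrees(np.arctan2(M[1,2],M[0,2]));gp=p+M[:,0]*.155
print("t",round(o["clock"],2),"grasp",gp.round(4),"jig",(E.T@(gp[:2]-O)*1000).round(1),"yaw",yaw.round(2),"tilt",M[:,0].round(3),"F",np.round(o["contact_force"],1),"w",round(o["grip_width"],4),"q7",np.round(o["joints"],2)[-1])
a=sys.argv[1:]
while a:
    k=a.pop(0);x,y,z,w=[float(v) for v in a[:4]];a=a[4:]
    xy=np.array([x,y])
    if k=="j": xy=O+E@(xy/1000);w+=J;z=z/1000
    tp=np.array([xy[0],xy[1],z]);d=M.T@(tp-gp)
    print("move",d.round(4),"turn",round(-((w-yaw+180)%360-180),2))
E
python3 g.py w .52 -.30 .2 -40 j -176 0 100 0
```

```text
t 0.1 grasp [ 0.1882 -0.6477  0.2488] jig [-379.9 -801.3] yaw -73.8 tilt [-0.001  0.002 -1.   ] F [ 0.5 -0.6 -0.6] w 0.085 q7 -0.08
move [ 0.0492  0.4157 -0.2412] turn -33.8
move [ 0.1499  0.4645 -0.6838] turn -70.1
```

{"fn": "servo_tool", "kwargs": {"motion": [[0.005, 0.043, -0.025, -4, 1], [0.01, 0.086, -0.05, -8, 1], [0.015, 0.13, -0.075, -12, 1], [0.02, 0.173, -0.1, -17, 1], [0.025, 0.216, -0.125, -21, 1], [0.03, 0.26, -0.15, -25, 1], [0.04, 0.303, -0.175, -30, 1], [0.045, 0.346, -0.2, -34, 1]], "force": 60}}

```text
clock: 0.9
tcp_pos: [0.4636, -0.3594, 0.3586]
orientation: [0.542, 1.504, -0.54]
contact_force: [-0.2, -0.9, -0.0]
grip_width: -0.0001
```

```bash
python3 g.py w .50 .0 .16 -10 j -176 0 100 0
```

```text
t 0.9 grasp [ 0.4634 -0.3591  0.2036] jig [-123.9 -495.6] yaw -39.62 tilt [-0.002  0.002 -1.   ] F [-0.2 -0.9 -0. ] w -0.0001 q7 -0.23
move [ 0.0442  0.3    -0.2007] turn -29.62
move [ 0.1046  0.3707 -0.3327] turn -35.92
```

{"fn": "servo_tool", "kwargs": {"motion": [[0.01, 0.036, -0.032, -5, 1], [0.02, 0.072, -0.064, -10, 1], [0.03, 0.108, -0.096, -15, 1], [0.04, 0.144, -0.128, -20, 1], [0.05, 0.18, -0.16, -25, 1], [0.06, 0.216, -0.192, -30, 1], [0.07, 0.252, -0.224, -36, 1], [0.08, 0.288, -0.256, -36, 1]]}}

```text
clock: 1.7
tcp_pos: [0.4495, 0.0274, 0.279]
orientation: [0.049, 1.572, -0.046]
contact_force: [1.3, 0.0, -0.3]
grip_width: -0.0006
```

```bash
python3 g.py j -180 0 100 0 j -180 0 36 0
```

```text
t 1.7 grasp [0.4492 0.0277 0.124 ] jig [-163.  -110.5] yaw -3.49 tilt [-0.001  0.002 -1.   ] F [ 1.3  0.  -0.3] w -0.0006 q7 -0.5
move [ 0.0242  0.1105 -0.0166] turn 0.21
move [ 0.0882  0.1103 -0.0165] turn 0.21
```

{"fn": "servo_tool", "kwargs": {"motion": [[0.008, 0.04, -0.006, 0.2, 1], [0.016, 0.08, -0.012, 0.2, 1], [0.024, 0.11, -0.017, 0.2, 1], [0.055, 0.11, -0.017, 0.2, 1], [0.088, 0.11, -0.017, 0.2, 1], [0.088, 0.11, -0.017, 0.2, 1]]}}

```text
clock: 2.3
tcp_pos: [0.4373, 0.138, 0.1882]
orientation: [0.049, 1.578, -0.05]
contact_force: [-1.5, -1.1, -0.3]
grip_width: 0.0
```

```bash
python3 - <<'E'
from h import *
a=save("side","pics/s1.png");
cv2.imwrite("pics/s1c.png",cv2.cvtColor(cv2.resize(a[170:300,170:330],None,fx=4,fy=4),cv2.COLOR_RGB2BGR))
E
python3 g.py
```

```text
t 2.35 grasp [0.4372 0.1382 0.035 ] jig [-182.1   -0.9] yaw -3.65 tilt [-0.006  0.    -1.   ] F [-0.4 -0.6  0.9] w 0.0001 q7 -0.89
```

View pics/s1c.png

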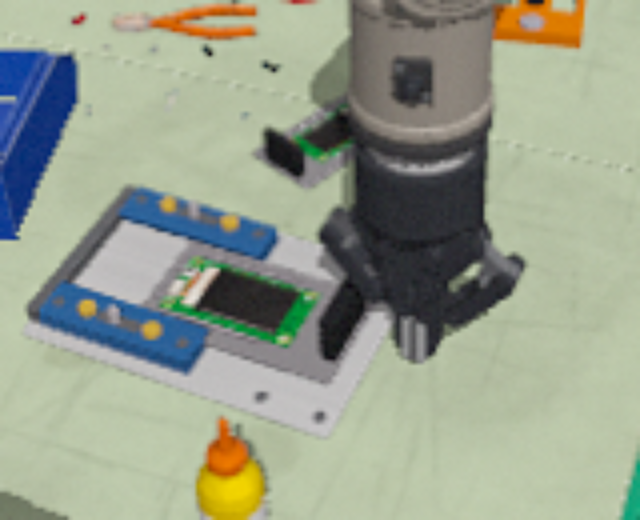

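The view shows the shut fingers behind the handle with their knuckles spread along x, so they could meet the handle top. I'll turn 90° so that the flat finger sides push.

{"fn": "servo_tool", "kwargs": {"motion": [[0, 0, 0, -8.5, 1], [0, 0, 0, -17, 1], [0, 0, 0, -25.5, 1], [0, 0, 0, -34, 1], [0, 0, 0, -42, 1], [0, 0, 0, -50, 1], [0, 0, 0, -58, 1], [0, 0, 0, -66, 1]]}}

```text
clock: 3.15
tcp_pos: [0.4389, 0.1378, 0.1918]
orientation: [-0.849, 1.401, 0.852]
contact_force: [0.6, 0.3, -0.1]
grip_width: -0.0002
```

```bash
python3 g.py j -170 0 36 90
```

```text
t 3.15 grasp [0.4384 0.1378 0.0368] jig [-180.9   -1.3] yaw 62.61 tilt [-0.003 -0.    -1.   ] F [ 0.6  0.3 -0.1] w -0.0002 q7 0.05
move [ 0.0008 -0.0095  0.0056] turn -23.69
```

{"fn": "servo_tool", "kwargs": {"motion": [[0, 0, 0, -8, 1], [0, 0, 0, -16, 1], [0, 0, 0, -23.7, 1], [0, 0, 0, -23.7, 1]]}}

```text
clock: 3.55
tcp_pos: [0.4397, 0.1372, 0.1932]
orientation: [-1.161, 1.24, 1.162]
contact_force: [0.2, -0.9, 0.5]
grip_width: -0.0001
```

```bash
python3 g.py j -150 0 36 90 j -93 0 36 90
```

```text
t 3.55 grasp [0.4395 0.1372 0.0382] jig [-179.8   -1.9] yaw 86.28 tilt [-0.001 -0.    -1.   ] F [ 0.2 -0.9  0.5] w -0.0001 q7 0.4
move [ 0.0022 -0.0298  0.0019] turn -0.02
move [ 0.0021 -0.0868  0.0019] turn -0.02
```

{"fn": "servo_tool", "kwargs": {"motion": [[0.002, -0.015, 0.002, 0, 1], [0.002, -0.025, 0.002, 0, 1], [0.002, -0.033, 0.002, 0, 1], [0.002, -0.041, 0.002, 0, 1], [0.002, -0.049, 0.002, 0, 1], [0.002, -0.057, 0.002, 0, 1], [0.002, -0.065, 0.002, 0, 1], [0.002, -0.071, 0.002, 0, 1]]}}

```text
clock: 4.35
tcp_pos: [0.5101, 0.1348, 0.1912]
orientation: [-1.16, 1.243, 1.163]
contact_force: [-6.5, 0.5, 4.7]
grip_width: 0.0
```

```bash
python3 g.py j -94 0 36 90
```

```text
t 4.35 grasp [0.5096 0.1347 0.0362] jig [-109.7    0.2] yaw 86.25 tilt [-0.003 -0.001 -1.   ] F [-6.5  0.5  4.7] w 0.0 q7 0.5
move [ 0.0001 -0.0157 -0.0002] turn -0.05
```

{"fn": "servo_tool", "kwargs": {"motion": [[0, -0.004, 0, 0, 1], [0, -0.008, 0, 0, 1], [0, -0.011, 0, 0, 1], [0, -0.013, 0, 0, 1], [0, -0.015, 0, 0, 1], [0, -0.015, 0, 0, 1]]}}

```text
clock: 4.95
tcp_pos: [0.5247, 0.134, 0.1912]
orientation: [-1.159, 1.244, 1.163]
contact_force: [-4.3, -0.6, 3.1]
grip_width: -0.0001
```

```bash
python3 g.py
```

```text
t 4.95 grasp [0.5241 0.1338 0.0362] jig [-95.2   0.3] yaw 86.24 tilt [-0.004 -0.001 -1.   ] F [-4.3 -0.6  3.1] w -0.0001 q7 0.52
```

Not yet at the stop (4 N). Pushing on in small steps until the force rises.

{"fn": "servo_tool", "kwargs": {"motion": [[0, -0.002, 0, 0, 1], [0, -0.004, 0, 0, 1], [0, -0.006, 0, 0, 1], [0, -0.006, 0, 0, 1]]}}

```text
clock: 5.35
tcp_pos: [0.5274, 0.1343, 0.1908]
orientation: [-1.159, 1.25, 1.168]
contact_force: [-16.1, -0.3, 11.9]
grip_width: -0.0
```

```bash
python3 g.py
```

```text
t 5.35 grasp [0.5256 0.1338 0.0358] jig [-93.6   0.3] yaw 86.31 tilt [-0.012 -0.003 -1.   ] F [-16.1  -0.3  11.9] w -0.0 q7 0.53
```

{"fn": "servo_tool", "kwargs": {"motion": [[0, -0.004, 0, 0, 1], [0, -0.006, 0, 0, 1], [0, -0.006, 0, 0, 1]]}}

```text
clock: 5.65
tcp_pos: [0.5289, 0.1347, 0.1902]
orientation: [-1.158, 1.258, 1.175]
contact_force: [-19.6, -0.3, 15.3]
grip_width: -0.0001
```

```bash
python3 g.py
```

```text
t 5.65 grasp [0.5257 0.1338 0.0352] jig [-93.6   0.4] yaw 86.43 tilt [-0.021 -0.006 -1.   ] F [-19.6  -0.3  15.3] w -0.0001 q7 0.53
```

The fingertip did not move under the extra force, so the tray is against the stop. Retreating.

{"fn": "servo_tool", "kwargs": {"motion": [[0, 0.01, 0, 0, 1], [0, 0.03, 0, 0, 1], [-0.04, 0.035, 0, 8, 1], [-0.08, 0.035, 0, 16, 0], [-0.12, 0.035, 0, 24, -0.2], [-0.13, 0.035, -0.03, 32, -0.2], [-0.13, 0.035, -0.08, 40, -0.2], [-0.13, 0.035, -0.13, 48, -0.2]]}}

```text
clock: 6.45
tcp_pos: [0.4891, 0.0068, 0.323]
orientation: [-0.523, 1.526, 0.523]
contact_force: [0.8, -1.0, 0.3]
grip_width: 0.0514
```

```bash
python3 g.py w .47 -.2875 .15 9.4 w .47 -.2875 .036 9.4
```

```text
t 6.45 grasp [0.4864 0.0058 0.168 ] jig [-124.5 -129.9] yaw 38.18 tilt [-0.017 -0.006 -1.   ] F [ 0.8 -1.   0.3] w 0.0514 q7 0.21
move [ 0.0202 -0.2206 -0.1938] turn 28.78
move [ 0.1341 -0.2212 -0.1918] turn 28.78
```

Now refining the cover centre from the saved side picture, since y matters for the hole fit.

```bash
python3 - <<'E'
from h import *
from scipy.optimize import least_squares
for n,(x0,x1,y0,y1) in (("top",(325,400,210,270)),("side",(280,330,145,190))):
    a=cv2.imread(f"pics/{n}0.png")[y0:y1,x0:x1];f=6
    h=cv2.cvtColor(cv2.resize(a,None,fx=f,fy=f,interpolation=cv2.INTER_CUBIC),cv2.COLOR_BGR2HSV)
    m=cv2.inRange(h,(5,130,70),(25,255,255))
    cs=max(cv2.findContours(m,cv2.RETR_EXTERNAL,cv2.CHAIN_APPROX_NONE)[0],key=cv2.contourArea)
    hull=cv2.convexHull(cs)
    ap=cv2.approxPolyDP(hull,10,True)[:,0]
    uv=(ap+.5)/f-.5+[x0,y0]
    P=onz(n,uv,.012);print(n,uv.round(1).tolist(),P[:,:2].round(4).tolist())
# expected corners (z=.012 top; z=0 bottom) for center guess
c=np.array([.469,-.2905]);t=np.radians(9.4);E=np.array([[np.cos(t),-np.sin(t)],[np.sin(t),np.cos(t)]])
for s in((42,66),(42,-66),(-42,-66),(-42,66)):
    q=c+E@(np.array(s)/1000);print(s,[proj(n,[[*q,z]]).round(1)[0].tolist() for n in("top","side") for z in(.012,0)])
E
```

```text
top [[385.1, 222.9], [389.6, 254.6], [338.9, 261.1], [334.4, 229.2]] [[0.5177, -0.3491], [0.4385, -0.3586], [0.4195, -0.231], [0.4986, -0.2199]]
side [[294.2, 155.6], [317.1, 157.6], [314.1, 181.6], [289.6, 178.8]] [[0.5183, -0.3474], [0.4385, -0.3607], [0.4162, -0.216], [0.495, -0.2056]]
(42, 66) [[333.9, 228.8], [333.0, 229.1], [289.3, 176.3], [289.2, 179.3]]
(42, -66) [[384.9, 221.5], [383.4, 221.9], [293.6, 155.3], [293.4, 158.1]]
(-42, -66) [[391.1, 254.7], [389.5, 254.6], [317.2, 157.3], [317.0, 160.2]]
(-42, 66) [[339.4, 262.2], [338.5, 262.0], [315.0, 178.8], [314.7, 181.8]]
```

```bash
python3 g.py w .469 -.2905 .15 8.3 w .469 -.2905 .10 8.3
```

```text
t 6.45 grasp [0.4864 0.0058 0.168 ] jig [-124.5 -129.9] yaw 38.18 tilt [-0.017 -0.006 -1.   ] F [ 0.8 -1.   0.3] w 0.0514 q7 0.21
move [ 0.0202 -0.2223 -0.1964] turn 29.88
move [ 0.0702 -0.2226 -0.1956] turn 29.88
```

{"fn": "servo_tool", "kwargs": {"motion": [[0.005, -0.035, -0.03, 5, -0.2], [0.01, -0.07, -0.06, 10, -0.2], [0.015, -0.105, -0.09, 15, -0.2], [0.02, -0.14, -0.12, 20, -0.2], [0.02, -0.175, -0.15, 25, -0.2], [0.03, -0.205, -0.18, 30, -0.2], [0.05, -0.223, -0.196, 30, -0.2], [0.07, -0.223, -0.196, 30, -0.2]]}}

```text
clock: 7.25
tcp_pos: [0.4707, -0.2955, 0.2549]
orientation: [-0.113, 1.585, 0.099]
contact_force: [0.1, -0.3, -0.7]
grip_width: 0.0514
```

```bash
python3 g.py w .469 -.2905 .06 8.3 w .469 -.2905 .036 8.3
```

```text
t 7.25 grasp [ 0.4683 -0.2971  0.0999] jig [-123.  -433.4] yaw 7.73 tilt [-0.016 -0.01  -1.   ] F [ 0.1 -0.3 -0.7] w 0.0514 q7 0.26
move [0.0398 0.0068 0.0023] turn -0.57
move [0.0638 0.007  0.0027] turn -0.57
```

{"fn": "servo_tool", "kwargs": {"motion": [[0.0, 0.007, 0.002, -0.5, -0.2], [0.025, 0.007, 0.002, -0.5, -0.2], [0.045, 0.007, 0.002, -0.5, -0.2], [0.058, 0.007, 0.002, -0.5, -0.2], [0.064, 0.007, 0.002, -0.5, -0.2], [0.064, 0.007, 0.002, -0.5, -0.2]]}}

```text
clock: 7.85
tcp_pos: [0.471, -0.2886, 0.1908]
orientation: [-0.121, 1.584, 0.107]
contact_force: [-0.4, -0.5, -0.8]
grip_width: 0.0512
```

```bash
python3 g.py w .469 -.2905 .036 8.3; python3 - <<'E'
from h import *
a=save("side","pics/s2.png");b=save("top","pics/t2.png")
f=lambda i:cv2.cvtColor(cv2.resize(i,(400,400),interpolation=cv2.INTER_CUBIC),cv2.COLOR_RGB2BGR)
cv2.imwrite("pics/s2c.png",np.hstack([f(a[120:200,265:345]),f(b[150:240,155:245])]))
E
```

```text
t 7.85 grasp [ 0.4685 -0.2902  0.0359] jig [-123.2 -426.4] yaw 8.27 tilt [-0.016 -0.01  -1.   ] F [-0.4 -0.5 -0.8] w 0.0512 q7 0.19
move [-0.0001 -0.0004  0.0004] turn -0.03
```

View pics/s2c.png

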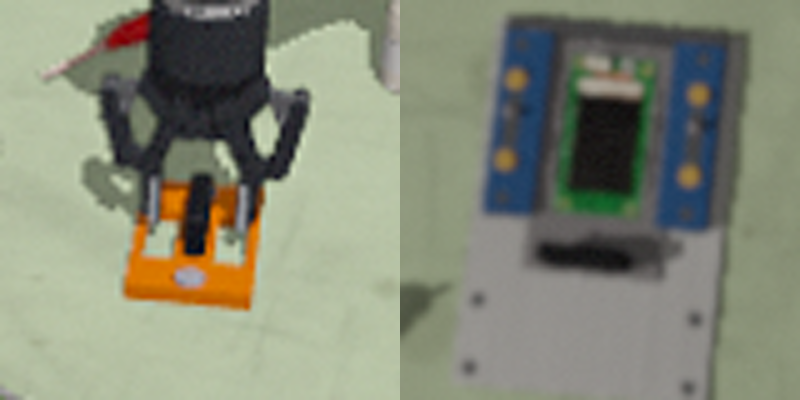

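Left: the fingers straddle the black grip at (198,215). Right: the tray is home, with the board's far edge up by the stop. Now closing on the grip and lifting.

{"fn": "servo_tool", "kwargs": {"motion": [[0, 0, 0, 0, 1], [0, 0, 0, 0, 1], [0, 0, 0, 0, 1], [0, 0, 0, 0, 1], [0, 0, 0, 0, 1], [0, 0, 0, 0, 1]], "force": 90}}

```text
clock: 8.55
tcp_pos: [0.4716, -0.289, 0.1928]
orientation: [-0.122, 1.582, 0.105]
contact_force: [-3.3, 0.3, 7.9]
grip_width: 0.0141
```

```bash
python3 g.py
```

```text
t 8.55 grasp [ 0.4695 -0.2908  0.0378] jig [-122.2 -427. ] yaw 8.27 tilt [-0.014 -0.012 -1.   ] F [-3.3  0.3  7.9] w 0.0141 q7 0.19
```

{"fn": "servo_tool", "kwargs": {"motion": [[-0.01, 0, 0, 0, 1], [-0.03, 0, 0, 0, 1], [-0.06, 0, 0, 0, 1], [-0.1, 0, 0, 0, 1], [-0.12, 0, 0, 0, 1], [-0.12, 0, 0, 0, 1]]}}

```text
clock: 9.15
tcp_pos: [0.4743, -0.2878, 0.3163]
orientation: [-0.125, 1.577, 0.102]
contact_force: [0.6, -0.3, -2.0]
grip_width: 0.0143
```

```bash
python3 g.py j 4 0 130 0
```

```text
t 9.15 grasp [ 0.473  -0.2901  0.1613] jig [-118.8 -426.1] yaw 8.26 tilt [-0.008 -0.015 -1.   ] F [ 0.6 -0.3 -2. ] w 0.0143 q7 0.3
move [0.0238 0.3918 0.2087] turn 11.96
```

{"fn": "servo_tool", "kwargs": {"motion": [[0, 0.025, 0.013, 1, 1], [0, 0.06, 0.032, 2, 1], [0, 0.1, 0.053, 3, 1], [0, 0.14, 0.074, 5, 1], [0, 0.18, 0.095, 6, 1], [0, 0.22, 0.117, 8, 1], [0, 0.26, 0.138, 9, 1], [0, 0.3, 0.159, 11, 1]]}}

```text
clock: 9.95
tcp_pos: [0.5882, 0.0334, 0.309]
orientation: [0.026, 1.581, -0.051]
contact_force: [0.8, -0.3, -2.7]
grip_width: 0.0143
```

{"fn": "servo_tool", "kwargs": {"motion": [[0, 0.035, 0.018, 1, 1], [0, 0.07, 0.035, 2, 1], [0, 0.1, 0.047, 2, 1], [0, 0.11, 0.05, 2, 1], [0, 0.11, 0.05, 2, 1], [0, 0.11, 0.05, 2, 1]]}}

```text
clock: 10.55
tcp_pos: [0.643, 0.1392, 0.3055]
orientation: [0.052, 1.582, -0.081]
contact_force: [-0.3, -1.1, -2.6]
grip_width: 0.0144
```

```bash
python3 g.py j 4 0 90 0
```

```text
t 10.55 grasp [0.641  0.1365 0.1505] jig [21.4 10.5] yaw -4.86 tilt [-0.013 -0.017 -1.   ] F [-0.3 -1.1 -2.6] w 0.0144 q7 -0.69
move [ 0.0609 -0.0097 -0.0165] turn -1.16
```

{"fn": "servo_tool", "kwargs": {"motion": [[0.005, -0.003, -0.005, -0.4, 1], [0.015, -0.006, -0.011, -0.8, 1], [0.03, -0.0095, -0.0165, -1.2, 1], [0.045, -0.0095, -0.0165, -1.2, 1], [0.057, -0.0095, -0.0165, -1.2, 1], [0.062, -0.0095, -0.0165, -1.2, 1], [0.062, -0.0095, -0.0165, -1.2, 1]]}}

```text
clock: 11.25
tcp_pos: [0.6248, 0.1299, 0.2428]
orientation: [0.036, 1.584, -0.064]
contact_force: [-0.3, -0.4, -1.8]
grip_width: 0.0144
```

```bash
python3 g.py j 4 0 90 0;python3 - <<'E'
from h import *
a=save("side","pics/s3.png");b=save("top","pics/t3.png")
f=lambda i:cv2.cvtColor(cv2.resize(i,(400,400),interpolation=cv2.INTER_CUBIC),cv2.COLOR_RGB2BGR)
cv2.imwrite("pics/s3c.png",np.hstack([f(a[190:290,165:265]),f(b[150:250,150:250])]))
E
```

```text
t 11.25 grasp [0.6226 0.1272 0.0878] jig [3.6 0. ] yaw -3.66 tilt [-0.014 -0.018 -1.   ] F [-0.3 -0.4 -1.8] w 0.0144 q7 -0.71
move [-0.0022 -0.0001  0.0004] turn 0.04
```

View pics/s3c.png

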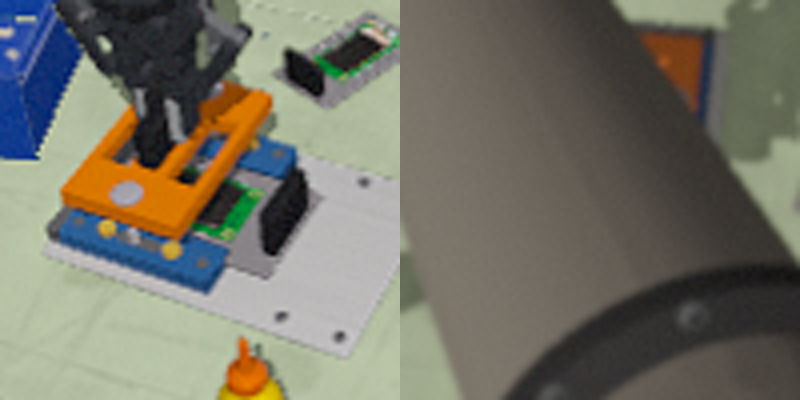

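The cover hovers over the pins (cap at crop (127,193), pin visible at (132,235)) and the tray is home. I'll check the cap position, then descend.

```bash
python3 - <<'E'
from h import *
o=np.array([.619,.1274]);t=np.radians(-3.7);E=np.array([[np.cos(t),-np.sin(t)],[np.sin(t),np.cos(t)]])
for z in(.060,.062):print((E.T@(onz("side",[(196.75-.4,238.25-.4)],z)[0][:2]-o)*1000).round(1))
E
```

```text
[ 5.6 51.6]
[ 4.3 53.3]
```

{"fn": "servo_tool", "kwargs": {"motion": [[0.004, 0, 0.0005, 0, 1], [0.009, 0, 0.0005, 0, 1], [0.012, 0, 0.0005, 0, 1], [0.014, 0, 0.0005, 0, 1], [0.014, 0, 0.0005, 0, 1]]}}

```text
clock: 11.85
tcp_pos: [0.6255, 0.13, 0.2297]
orientation: [0.036, 1.583, -0.064]
contact_force: [0.4, 0.2, -1.9]
grip_width: 0.0143
```

```bash
python3 g.py j 4 0 70 0
```

```text
t 11.85 grasp [0.6235 0.1274 0.0748] jig [4.5 0.2] yaw -3.64 tilt [-0.013 -0.017 -1.   ] F [ 0.4  0.2 -1.9] w 0.0143 q7 -0.71
move [ 0.0048 -0.0002 -0.0004] turn 0.06
```

{"fn": "servo_tool", "kwargs": {"motion": [[0.002, 0, 0, 0, 1], [0.004, 0, 0, 0, 1], [0.006, 0, 0, 0, 1], [0.008, 0, 0, 0, 1], [0.009, 0, 0, 0, 1], [0.009, 0, 0, 0, 1]]}}

```text
clock: 12.45
tcp_pos: [0.6253, 0.1299, 0.2205]
orientation: [0.036, 1.583, -0.064]
contact_force: [-0.1, -0.8, -2.7]
grip_width: 0.0145
```

```bash
python3 g.py
```

```text
t 12.45 grasp [0.6232 0.1272 0.0656] jig [4.2 0.1] yaw -3.65 tilt [-0.013 -0.017 -1.   ] F [-0.1 -0.8 -2.7] w 0.0145 q7 -0.72
```

The underside is about 28 mm up with no contact, already below the pin tips, so the holes took the pins. Pressing down.

{"fn": "servo_tool", "kwargs": {"motion": [[0.002, 0, 0, 0, 1], [0.004, 0, 0, 0, 1], [0.006, 0, 0, 0, 1], [0.008, 0, 0, 0, 1], [0.008, 0, 0, 0, 1]]}}

```text
clock: 12.95
tcp_pos: [0.6254, 0.1298, 0.2132]
orientation: [0.036, 1.582, -0.064]
contact_force: [-2.5, -3.0, 6.4]
grip_width: 0.0141
```

```bash
python3 g.py
```

```text
t 12.95 grasp [0.6235 0.1271 0.0582] jig [ 4.5 -0. ] yaw -3.65 tilt [-0.012 -0.017 -1.   ] F [-2.5 -3.   6.4] w 0.0141 q7 -0.73
```

{"fn": "servo_tool", "kwargs": {"motion": [[0.002, 0, 0, 0, 1], [0.004, 0, 0, 0, 1], [0.006, 0, 0, 0, 1], [0.006, 0, 0, 0, 1]]}}

```text
clock: 13.35
tcp_pos: [0.6254, 0.1302, 0.2126]
orientation: [0.035, 1.581, -0.066]
contact_force: [-16.8, -7.0, 42.7]
grip_width: 0.0145
```

```bash
python3 g.py
```

```text
t 13.35 grasp [0.6236 0.1271 0.0576] jig [4.6 0. ] yaw -3.68 tilt [-0.011 -0.02  -1.   ] F [-16.8  -7.   42.7] w 0.0145 q7 -0.73
```

Hard contact: the height stops at 57.6 mm (57.8 predicted) and the force rose to 43 N. Easing to a moderate press, then a look.

{"fn": "servo_tool", "kwargs": {"motion": [[0.0035, 0, 0, 0, 1], [0.0035, 0, 0, 0, 1], [0.0035, 0, 0, 0, 1], [0.0035, 0, 0, 0, 1]]}}

```text
clock: 13.75
tcp_pos: [0.6252, 0.1304, 0.2126]
orientation: [0.034, 1.58, -0.068]
contact_force: [-12.4, -5.4, 28.2]
grip_width: 0.0145
```

```bash
python3 g.py;python3 - <<'E'
from h import *
a=save("side","pics/s4.png")
cv2.imwrite("pics/s4c.png",cv2.cvtColor(cv2.resize(a[190:290,165:275],None,fx=5.5,fy=5.5,interpolation=cv2.INTER_CUBIC),cv2.COLOR_RGB2BGR))
E
```

```text
t 13.75 grasp [0.6236 0.1271 0.0576] jig [4.6 0. ] yaw -3.7 tilt [-0.01  -0.021 -1.   ] F [-12.4  -5.4  28.2] w 0.0145 q7 -0.73
```

View pics/s4c.png

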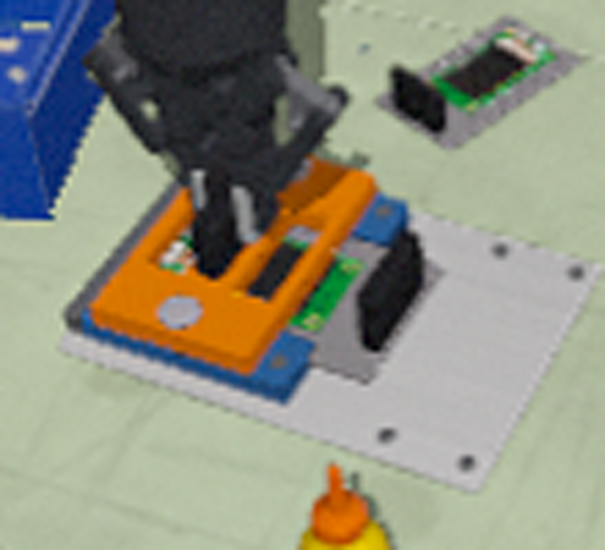

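The cover lies flat on the blue rails along its whole edge with no button gap. The tray handle is still close behind it and the bottle is untouched. Handing in.

```bash
python3 -c "
from bench import *
print(hand_in());o=get_obs();print(o['clock'],o['contact_force'],o['grip_width'])"
```

```text
the job is handed in; nothing more can be done
None
the job is handed in; nothing more can be done
```

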